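# Hold the stamp ready over its box on the form

## Robot

A 7-joint arm with a two-finger parallel gripper is mounted at the origin on a cart in front of the work surface, level with it; the furniture and walls round the work are solid. World frame = base frame: x ahead of the robot, y to its left, z up, the work surface at z = 0. Lengths are in m, angles in degrees, forces in N, time in s.
With the tool pointing down it reaches from about 0.425 to 0.875 m from the base axis. Payload 4.7 kg.
Tool frame: the origin (TCP) lies midway between the tips of the shut fingers; the grasp point (between the pads) lies 19 mm behind it; z points along the fingers, y is the line along which they close (so a half turn about z gives the same grasp; the last joint's range is limited). The gripper opens to 87 mm and grips with 3 to 60 N. Pads are 19 mm wide; open, the fingers measure 117 mm over their backs; the gripper's body (75 mm by 190 mm) begins 51 mm behind the grasp point.
Start: joints at [-75.396, 18.392, -4.016, 83.108, 1.295, 78.541, -3.26], TCP at [0.155, 0.631, 0.223] pointing down, gripper open.
Joint ranges: [-163.93, 163.93], [-17.29, 119.83], [-79.2, 71.16], [3.27, 140.29], [-89.18, 269.18], [5.43, 117.66], [-154.24, 154.24]. Speed limits (degrees/s): [147.25, 147.25, 180, 180, 180, 180, 180].

## Interface

Orientations are given as [roll, pitch, yaw] about the fixed x, y, z axes, in that order (R = Rz(yaw) Ry(pitch) Rx(roll)).
In Python, from cell import env gives the robot as it stands.
- The arm moves only by the tool step_arm, never from a script. Its argument "moves" is a list of rows, each an object with "dp": the shift along the tool's x, y, z in mm, a list of three; "dr": the turn, a rotation vector about the tool's x, y, z in rad, a list of three; "fingers": the closure, from 0 (fully open) to 1 (shut). In form: [{"dp": [dx, dy, dz], "dr": [ax, ay, az], "fingers": fingers}, ...]. A call has exactly 5 rows; each row shifts and turns the commanded pose from where the row before left it, along the tool's axes as they then stand; what a row does not reach is not made up. A row lasts 1/8 s, in which the tool goes at most 62.5 mm and 10.7 degrees, less where a joint would pass 70% of its speed; a pose out of reach is approached as far as the arm can. A call with a gripper value outside its range is refused whole. The fingers move at their own pace and stop on an object; "squeeze" is the grip in N (left out, the last holds). Time passes only in rows, so rows that do not move let the fingers close, or fill a call up. It gives the time, the measured TCP pose, the force, the opening and the grip force at its end, in the units of the state.
- env.get_obs(): the state, without advancing time (a new reading comes with each control period).
- env.read_camera(name): name is "side" or "top" or "wrist"; returns the picture (400x640x3 uint8, red, green, blue); there is no depth.
- env.camera_model(name): a dict with "fx", "fy", "cx", "cy" (pixels), "R" (3x3) and "t" (3): a world point X has camera coordinates R X + t. Camera axes: x right, y down, z forward; pixel columns grow to the right and rows downward; lengths in m; the calibration is good to about 2 mm. A picture is of the moment at which its call begins: read the wrist's pose just before it. camera_model takes no time and is no camera call; for the wrist camera it gives the pose at the moment of the call.
- env.sign_off(): hands the job in; it is judged then, once.
The state is a dict: "time_s": time; "qpos": joint angles; "joint_velocities": joint speeds; "effort": joint torques, N m; "tool_pos": TCP position; "tool_rot": TCP orientation; "force": force on the tool from outside, world axes, zero at the start; "wrist_torque": the same for the moment, N m; "grip_width": finger opening in m; "grasp_force": force on a finger pad.
Only numpy, scipy, OpenCV 4.12 (cv2) and the standard library are available. Lean on these libraries where they do the work, as an engineer would, in place of code of your own. Each camera call takes 0.05 s, during which the arm holds its last target. There are 200 camera calls.

## Task

Take the rectangular stamp by its handle out of the stamp rest, carry it over the top of the letter rack to the clipboard on the other side, and stop with it upright and hovering about a centimetre above the form, centred over the empty rectangular box (not the square one) with its long sides parallel to the box's long sides, either way round. I want to check the alignment before it is pressed, so finish still holding it there, steady, without anything ever touching the form or clipboard. Do not bump the letter rack, and leave the round stamp, the drink tin and the memo block where they are.

Things in the scene. Friction and masses are not known exactly. Their poses are not given: they have to be found in the camera images.
- stamp: Rectangular office stamp, loose, 80 to 170 g, upright in either bay of the rest, long side along the rest. Wooden block 36 (its x) x 60 (y) mm, 19 mm tall; above it a black oblong handle, 18 mm thick in x (grasp it across this), 34 mm wide in y, straight from 23 to 82 mm above the underside; thicker cap (23 x 39 mm) up to 92 mm. Origin: centre of the underside, z up, y along the long sides.
- round_stamp: A round stamp, loose, that stays where it is in the other bay of the rest: wooden disc 40 mm in diameter, round black handle 20 mm thick (cap 28 mm), 92 mm tall. Origin: centre of the underside.
- stamp_rest: Grey plastic tray, fixed, 64 (x) x 160 (y) x 11 mm, with two equal bays centred 39 mm to either side of its middle along y. Bay floor 4 mm above the desk, rim 11 mm. Origin: centre of the underside. It lies left or right of the letter rack.
- letter_rack: Dark steel letter rack with envelopes standing in it, fixed, between the stamp rest and the clipboard: 260 mm long (its x, pointing roughly away from the robot), 90 mm wide (its y); plates about 103 mm high, envelopes up to 123 mm above the desk. Origin: centre of the underside.
- clipboard: Wooden clipboard, fixed, flat, 220 (its x) x 165 (y) mm, across the rack from the stamp rest; the form on it is 6 mm above the desk; steel clip, 21 mm high, along the far (+x) edge. Near its -x edge two empty boxes are printed side by side: a rectangle towards -y (the robot's right) and a 52 mm square towards +y. Origin: centre of the underside.
- stamp_box (a point): Centre of the empty rectangular printed box, on the form's surface (6 mm above the desk). The box is 52 (x) x 76 (y) mm; axes as the clipboard's, z up. It lies 68 mm from the clipboard's centre towards its -x edge and 32 mm towards -y.
- coffee_tin: Bystander: drink tin, loose, 53 mm in diameter, 104 mm tall, at the left edge of the desk. Origin: centre of the underside.
- memo_block: Bystander: yellow memo block, loose, 70 x 70 x 11 mm, at the right edge of the desk. Origin: centre of the underside.
Mind the look-alikes: they are no part of the job. What is shaped like the round_stamp but purple is not meant. Leave any purple look-alike of the stamp alone.

How it is judged:
By the outcome, as a careful person would: the job done as asked, in the order asked, and still so for the second after the job is handed in, while the arm keeps its last pose, push and grip.
It also fails if it takes over 58 s, if anything falls off the work surface, if the arm or the gripper's body presses on something with over 40 N, if the wrist force passes 120 N, or if a joint passes its speed limit or range.

## Working session

There is one attempt and no reset: what is moved stays moved. The work goes in short steps, Python scripts to look and compute and a tool call to move; the robot and the scene stay as the last step left them, time stands still between calls to the robot, and variables do not carry over. Pictures are saved under pics/ and viewed, at most 10 in all, crops included, and the job is handed in when it is done.

Besides the shell and the picture viewer there is one more tool, called as name(argument=value, ...), one argument or row to a line, values as JSON. step_arm: Moves the arm, as the interface text tells. Its arguments: {"type":"object","properties":{"moves":{"type":"array","items":{"type":"object","properties":{"dp":{"type":"array","items":{"type":"number"}},"dr":{"type":"array","items":{"type":"number"}},"fingers":{"type":"number"}}}},"squeeze":{"type":"number"}},"required":["moves"]}

```bash
mkdir -p pics; python3 - <<'E'
from cell import env
import cv2,numpy as np
o=env.get_obs();print(o)
for n in("top","side"):
    im=env.read_camera(n);cv2.imwrite(f"pics/{n}0.png",im[:,:,::-1]);m=env.camera_model(n);print(n,m)
E
```

```text
{'time_s': 0.0, 'qpos': array([-75.39577969,  18.43924415,  -4.01530451,  83.17479191,
         1.29442506,  78.5410217 ,  -3.26134834]), 'joint_velocities': array([ 0.06892686, -0.01236563, -0.03621083,  0.014259  ,  0.06965324,
        0.02986078, -0.01585808]), 'effort': array([ 9.76675947e-04, -4.91312420e+01, -4.03412059e-01, -3.12520838e+01,
       -6.37270161e-02,  4.39820113e-02,  1.73934013e-04]), 'tool_pos': array([0.1549227 , 0.6306958 , 0.22146036]), 'tool_rot': array([-1.79890153e+02,  5.28028150e-03,  1.66203853e+02]), 'force': array([-0.2080309 ,  0.77273162,  0.12293877]), 'wrist_torque': array([-0.01713789, -0.00200568, -0.04428869]), 'grasp_force': 0.0, 'grip_width': 0.08743809332525147}
top {'fx': 464.440935009291, 'fy': 464.440935009291, 'cx': 320.75457459621117, 'cy': 193.91433423959802, 'R': array([[ 0.0266843 , -0.99962733,  0.00575667],
       [-0.98934739, -0.02723342, -0.14300377],
       [ 0.14310725, -0.00187939, -0.9897054 ]]), 't': array([-0.02057993,  0.52377744,  1.33991657])}
side {'fx': 431.1473686674139, 'fy': 431.1473686674139, 'cx': 319.14649600987957, 'cy': 196.40855527986068, 'R': array([[-0.99956552,  0.02460399, -0.01622979],
       [ 0.02834597,  0.65150445, -0.75811507],
       [-0.00807887, -0.75824574, -0.65191881]]), 't': array([0.51633009, 0.01241005, 1.4485793 ])}
```

View pics/top0.png

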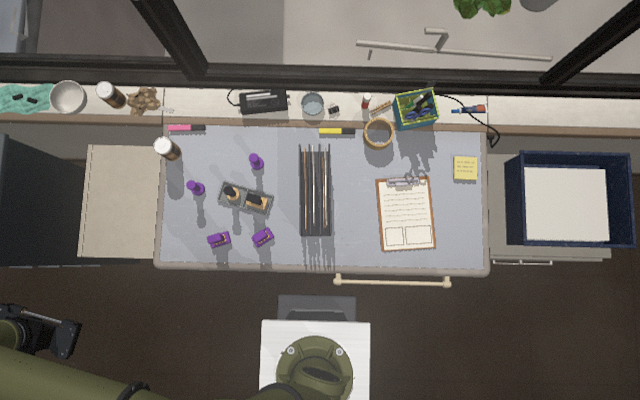

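View pics/side0.png

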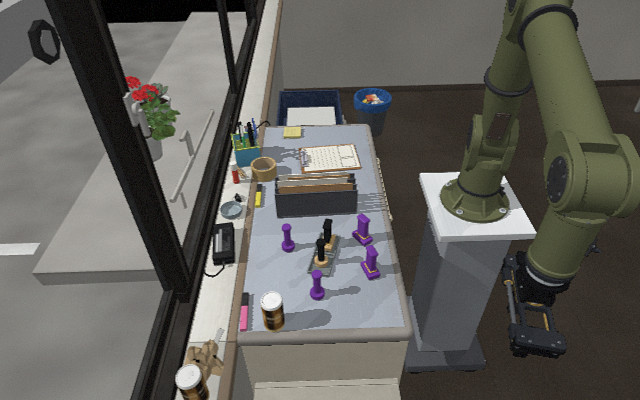

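The top view shows the rest at about (245,198), the rack at (315,190) and the clipboard at (406,213), with its rectangular box at the lower right, about (418,236). The purple look-alikes surround the rest. I'll zoom in on the rest and the form.

```bash
python3 - <<'E'
import cv2,numpy as np
a=cv2.imread("pics/top0.png");s=cv2.imread("pics/side0.png")
c=cv2.resize(a[165:265,210:280],None,fx=5.6,fy=5.6,interpolation=cv2.INTER_CUBIC)
d=cv2.resize(a[165:265,370:442],None,fx=5.6,fy=5.6,interpolation=cv2.INTER_CUBIC)
cv2.imwrite("pics/c1.png",np.hstack([c,d])[:600])
E
```

```text
(no output)
```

View pics/c1.png

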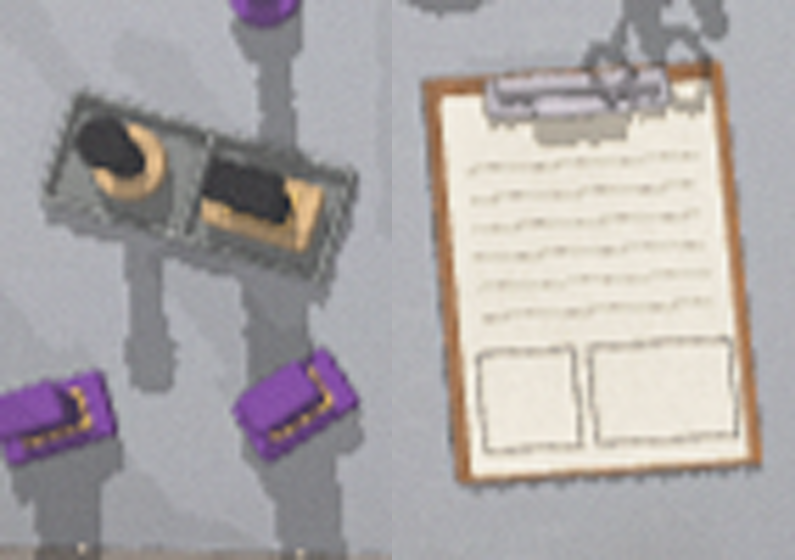

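The rectangular stamp is in the right bay, nearest the rack. The round stamp is in the left bay. The rectangular box is the lower right one on the form. Next I'll turn the corners into rough positions.

```bash
cat >h.py <<'E'
import cv2,numpy as np
from scipy.spatial.transform import Rotation as Ro
from cell import env
def ray(m,px,z):
    px=np.atleast_2d(px).astype(float);R,t=m["R"],m["t"]
    d=np.c_[(px[:,0]-m["cx"])/m["fx"],(px[:,1]-m["cy"])/m["fy"],np.ones(len(px))]@R
    c=-R.T@t
    return c+d*((z-c[2])/d[:,2])[:,None]
def proj(m,X):
    p=np.atleast_2d(X)@m["R"].T+m["t"];return np.c_[m["fx"]*p[:,0]/p[:,2]+m["cx"],m["fy"]*p[:,1]/p[:,2]+m["cy"]]
E
python3 - <<'E'
from h import *
np.set_printoptions(precision=4,suppress=True)
m=env.camera_model("top")
f=lambda P,x0:np.array(P)/5.6-[.4,.4]+[x0,165]
r=ray(m,f([(75,92),(357,172),(318,285),(45,200)],210),.011);print("rest",r,r.mean(0))
b=ray(m,f([(590-392,347),(735-392,337),(738-392,437),(596-392,443)],370),.006);print("box",b,b.mean(0))
c=ray(m,f([(425-392,80),(720-392,64),(760-392,465),(460-392,484)],370),.006);print("clip",c,c.mean(0))
print("rack",ray(m,[(299,144),(331,144),(331,236),(299,236)],.103))
for n,p in(("purpleR",(262,237)),("purplecyl",(256,160)),("tin",(167,148))): print(n,ray(m,[p],.09))
print(env.camera_model("wrist")); o=env.get_obs();print(o["tool_pos"],o["tool_rot"])
E
```

```text
rest [[0.5593 0.291  0.011 ]
 [0.5198 0.1366 0.011 ]
 [0.4581 0.155  0.011 ]
 [0.5    0.3038 0.011 ]] [0.5093 0.2216 0.011 ]
box [[ 0.4365 -0.2623  0.006 ]
 [ 0.444  -0.3403  0.006 ]
 [ 0.3905 -0.3415  0.006 ]
 [ 0.3853 -0.2655  0.006 ]] [ 0.4141 -0.3024  0.006 ]
clip [[ 0.5796 -0.1722  0.006 ]
 [ 0.593  -0.3331  0.006 ]
 [ 0.3759 -0.3531  0.006 ]
 [ 0.3616 -0.193   0.006 ]] [ 0.4775 -0.2629  0.006 ]
rack [[ 0.6576  0.06    0.103 ]
 [ 0.6602 -0.0318  0.103 ]
 [ 0.397  -0.038   0.103 ]
 [ 0.3946  0.0512  0.103 ]]
purpleR [[0.3896 0.1556 0.09  ]]
purplecyl [[0.6101 0.1828 0.09  ]]
tin [[0.6383 0.4412 0.09  ]]
{'fx': 285.1832433810655, 'fy': 285.1832433810655, 'cx': 314.98324103023117, 'cy': 200.85236503126532, 'R': array([[ 0.2389,  0.971 , -0.0039],
       [ 0.9422, -0.2308,  0.2427],
       [ 0.2348, -0.0616, -0.9701]]), 't': array([-0.6484, -0.0295,  0.3919])}
[0.155  0.6308 0.2216] [-179.9014    0.0069  166.2047]
```

```bash
cat >>h.py <<'E'
def plan(p,yaw,n,tilt=True):
    """rows of dp(mm), dr(rad) from the measured pose to TCP p, pointing down at yaw"""
    o=env.get_obs();R0=Ro.from_euler("xyz",o["tool_rot"],degrees=True);R1=Ro.from_euler("xyz",[180,0,yaw],degrees=True)
    rv=(R0.inv()*R1).as_rotvec();R=R0;d=(np.array(p)-o["tool_pos"])*1000/n
    for i in range(n):
        print(np.round(R.inv().apply(d),1).tolist(),np.round(rv/n,4).tolist());R=R*Ro.from_rotvec(rv/n)
    print("wrist",o["tool_pos"],o["tool_rot"],o["time_s"])
E
python3 -c "
from h import *
plan([.499,.184,.23],75,15)"
```

```text
[-29.4, -23.5, -0.5] [-0.0001, 0.0001, 0.1061]
[-31.7, -20.2, -0.5] [-0.0001, 0.0001, 0.1061]
[-33.7, -16.7, -0.5] [-0.0001, 0.0001, 0.1061]
[-35.2, -13.1, -0.5] [-0.0001, 0.0001, 0.1061]
[-36.4, -9.3, -0.5] [-0.0001, 0.0001, 0.1061]
[-37.2, -5.4, -0.5] [-0.0001, 0.0001, 0.1061]
[-37.6, -1.4, -0.5] [-0.0001, 0.0001, 0.1061]
[-37.5, 2.6, -0.5] [-0.0001, 0.0001, 0.1061]
[-37.0, 6.6, -0.6] [-0.0001, 0.0001, 0.1061]
[-36.1, 10.4, -0.6] [-0.0001, 0.0001, 0.1061]
[-34.8, 14.2, -0.6] [-0.0001, 0.0001, 0.1061]
[-33.1, 17.8, -0.6] [-0.0001, 0.0001, 0.1061]
[-31.0, 21.2, -0.6] [-0.0001, 0.0001, 0.1061]
[-28.6, 24.4, -0.6] [-0.0001, 0.0001, 0.1061]
[-25.9, 27.3, -0.6] [-0.0001, 0.0001, 0.1061]
wrist [0.15496121 0.63075592 0.22156592] [-1.79901418e+02  6.92393143e-03  1.66204708e+02] 0.1
```

step_arm(
  moves=[
    {"dp": [-29, -23.5, -0.5], "dr": [0, 0, 0.106], "fingers": 0},
    {"dp": [-31.5, -20, -0.5], "dr": [0, 0, 0.106], "fingers": 0},
    {"dp": [-33.5, -16.5, -0.5], "dr": [0, 0, 0.106], "fingers": 0},
    {"dp": [-35, -13, -0.5], "dr": [0, 0, 0.106], "fingers": 0},
    {"dp": [-36.5, -9.5, -0.5], "dr": [0, 0, 0.106], "fingers": 0},
  ],
)

```text
time_s: 0.72
tool_pos: [0.2695, 0.4816, 0.2246]
tool_rot: [-180.0, 0.0, 135.6]
force: [0.4, 0.2, 0.4]
grip_width: 0.0866
grasp_force: 0.0
```

step_arm(
  moves=[
    {"dp": [-37, -5.5, -0.5], "dr": [0, 0, 0.106], "fingers": 0},
    {"dp": [-37.5, -1.5, -0.5], "dr": [0, 0, 0.106], "fingers": 0},
    {"dp": [-37.5, 2.5, -0.5], "dr": [0, 0, 0.106], "fingers": 0},
    {"dp": [-37, 6.5, -0.5], "dr": [0, 0, 0.106], "fingers": 0},
    {"dp": [-36, 10.5, -0.5], "dr": [0, 0, 0.106], "fingers": 0},
  ],
)

```text
time_s: 1.35
tool_pos: [0.3844, 0.3326, 0.2275]
tool_rot: [-180.0, 0.0, 105.2]
force: [-0.2, -0.2, 0.0]
grip_width: 0.0868
grasp_force: 0.0
```

step_arm(
  moves=[
    {"dp": [-35, 14, -0.5], "dr": [0, 0, 0.106], "fingers": 0},
    {"dp": [-33, 18, -0.5], "dr": [0, 0, 0.106], "fingers": 0},
    {"dp": [-31, 21, -0.5], "dr": [0, 0, 0.106], "fingers": 0},
    {"dp": [-28.5, 24.5, -0.5], "dr": [0, 0, 0.106], "fingers": 0},
    {"dp": [-26, 27.5, -0.5], "dr": [0, 0, 0.106], "fingers": 0},
  ],
)

```text
time_s: 1.98
tool_pos: [0.4996, 0.1831, 0.2301]
tool_rot: [180.0, -0.0, 74.7]
force: [0.0, -0.1, -0.1]
grip_width: 0.0868
grasp_force: 0.0
```

step_arm(
  moves=[
    {"dp": [0, 0, 0], "dr": [0, 0, 0], "fingers": 0},
    {"dp": [0, 0, 0], "dr": [0, 0, 0], "fingers": 0},
    {"dp": [0, 0, 0], "dr": [0, 0, 0], "fingers": 0},
    {"dp": [0, 0, 0], "dr": [0, 0, 0], "fingers": 0},
    {"dp": [0, 0, 0], "dr": [0, 0, 0], "fingers": 0},
  ],
)

```text
time_s: 2.6
tool_pos: [0.4981, 0.1858, 0.2301]
tool_rot: [180.0, -0.0, 75.2]
force: [-0.2, -0.4, -0.3]
grip_width: 0.087
grasp_force: 0.0
```

```bash
python3 - <<'E'
from h import *
o=env.get_obs();m=env.camera_model("wrist");im=env.read_camera("wrist");cv2.imwrite("pics/w1.png",im[:,:,::-1])
np.save("w1.npy",m,allow_pickle=True)
print(o["time_s"],o["tool_pos"],o["tool_rot"],o["qpos"],m["R"],m["t"])
E
```

```text
2.6 [0.49807695 0.18582406 0.23009735] [ 1.79999021e+02 -8.78644533e-03  7.51642595e+01] [-46.78969493   3.43457917  24.60256061 100.1691493   -1.4751428
  76.70559572 -36.72270674] [[ 9.66545113e-01 -2.56496008e-01 -5.85656159e-04]
 [-2.48529831e-01 -9.37086209e-01  2.45157826e-01]
 [-6.34308140e-02 -2.36810546e-01 -9.69483005e-01]] [-0.43324688  0.26569556  0.47317125]
```

View pics/w1.png

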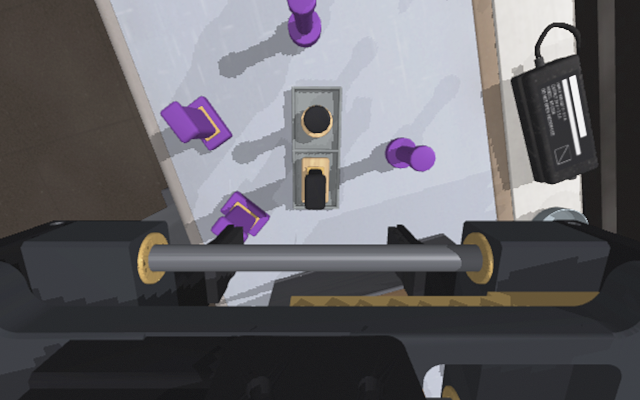

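The wrist picture shows the stamp in the lower bay: handle top at about (315,200), wooden block at x≈302–329, y≈155–208. The round stamp is at (316,120). The fingers straddle from about x=230 to 400. Now I'll measure it by masks.

```bash
python3 - <<'E'
from h import *
np.set_printoptions(precision=4,suppress=True)
m=np.load("w1.npy",allow_pickle=True).item();im=cv2.imread("pics/w1.png")
h=cv2.cvtColor(im,cv2.COLOR_BGR2HSV)
wood=((h[...,0]>8)&(h[...,0]<28)&(h[...,1]>70)&(h[...,2]>110))
blk=h[...,2]<60
def rows(M,y0,y1,st=4):
    for y in range(y0,y1,st):
        x=np.flatnonzero(M[y,295:338])+295
        if len(x):print(y,x[0],x[-1],len(x),end=" | ")
    print()
rows(wood,152,212);rows(blk,160,216,3)
rest=(cv2.GaussianBlur(im,(3,3),0).astype(int).sum(2)<480).astype(np.uint8)
for y in(95,105,140,148,160,170,180,195,205):
    x=np.flatnonzero(rest[y,270:360])+270;print(y,x[0],x[-1])
# block rim at z .023 and handle cap top z .096
L=[];Rr=[]
for y in range(160,206,2):
    x=np.flatnonzero(wood[y,295:338])+295
    if len(x): L.append((x[0]-.5,y));Rr.append((x[-1]+.5,y))
for n,E in(("L",L),("R",Rr)):
    P=ray(m,E,.023);d=np.polyfit(P[:,1],P[:,0],1);print(n,len(E),"dx/dy",d[0],np.degrees(np.arctan(d[0])),P.mean(0))
y,x=np.nonzero(blk[160:212,295:338]);print("blk",x.min()+295,x.max()+295,y.min()+160,y.max()+160)
E
```

```text
160 302 328 27 | 164 302 328 27 | 168 302 328 27 | 172 302 328 14 | 176 302 328 7 | 180 302 328 6 | 184 302 328 6 | 188 302 328 6 | 192 302 327 5 | 196 302 327 6 | 200 302 327 6 | 
172 309 321 13 | 175 306 322 17 | 178 305 324 20 | 181 305 324 20 | 184 305 324 20 | 187 305 324 20 | 190 305 324 20 | 193 305 324 20 | 196 305 324 20 | 199 305 324 20 | 202 305 324 20 | 205 305 324 20 | 208 306 323 18 | 
95 284 340
105 285 340
140 270 339
148 270 339
160 285 339
170 286 359
180 277 345
195 270 337
205 270 337
L 21 dx/dy 0.277819826881548 15.526347627290184 [0.4806 0.1912 0.023 ]
R 21 dx/dy 0.28086072396633655 15.68796680346435 [0.5147 0.1821 0.023 ]
blk 305 325 170 208
```

```bash
python3 - <<'E'
from h import *
np.set_printoptions(precision=4,suppress=True)
m=np.load("w1.npy",allow_pickle=True).item();im=cv2.imread("pics/w1.png")
h=cv2.cvtColor(im,cv2.COLOR_BGR2HSV)
wood=((h[...,0]>8)&(h[...,0]<28)&(h[...,1]>70)&(h[...,2]>110))
for c in(304,326):
  y=np.flatnonzero(wood[140:215,c])+140;print(c,y[0],y[-1])
print(h[150:176:2,315,2],h[204:214,315,2])
u=np.array([.269,.963])
for p,z in(((303.5,155.5),.023),((327,155.5),.023),((303,204),.023),((327,204),.023),((314.9,208.5),.096),((314.9,174.5),.096),((314.9,191.5),.096)):
  P=ray(m,[p],z)[0];print(p,P,"along",P[:2]@u,"across",P[:2]@[.963,-.269])
print(-m["R"].T@m["t"])
E
```

```text
304 158 201
326 158 201
[154 114 123 152 193 224 221 220 187 170  29  33  35] [ 48  47  48  47  36  74 192 218 213 211]
(303.5, 155.5) [0.4917 0.2215 0.023 ] along 0.34554030288962256 across 0.4139606962725824
(327, 155.5) [0.521  0.2137 0.023 ] along 0.3459351409620117 across 0.4442149105715666
(303, 204) [0.4739 0.1594 0.023 ] along 0.28093622644975175 across 0.4134910970127964
(327, 204) [0.5051 0.1511 0.023 ] along 0.28136014834624606 across 0.445721505362063
(314.9, 208.5) [0.4931 0.169  0.096 ] along 0.29542363244183584 across 0.429351274730368
(314.9, 174.5) [0.5026 0.2049 0.096 ] along 0.33252220867313165 across 0.42887172873090934
(314.9, 191.5) [0.4979 0.1872 0.096 ] along 0.3142502341268445 across 0.4291079171021625
[0.5148 0.2499 0.3933]
```

step_arm(
  moves=[
    {"dp": [1, -0.9, 25], "dr": [0, 0, 0.013], "fingers": 0},
    {"dp": [0, 0, 30], "dr": [0, 0, 0], "fingers": 0},
    {"dp": [0, 0, 30], "dr": [0, 0, 0], "fingers": 0},
    {"dp": [0, 0, 25], "dr": [0, 0, 0], "fingers": 0},
    {"dp": [0, 0, 0], "dr": [0, 0, 0], "fingers": 0},
  ],
)

```text
time_s: 3.28
tool_pos: [0.4962, 0.186, 0.1183]
tool_rot: [-179.8, 0.2, 74.4]
force: [1.2, -0.0, 0.4]
grip_width: 0.0872
grasp_force: 0.0
```

step_arm(
  moves=[
    {"dp": [0, 0, 20], "dr": [0, 0, 0], "fingers": 0},
    {"dp": [0, 0, 20], "dr": [0, 0, 0], "fingers": 0},
    {"dp": [0, 0, 20], "dr": [0, 0, 0], "fingers": 0},
    {"dp": [0, 0, 15], "dr": [0, 0, 0], "fingers": 0},
    {"dp": [0, 0, 0], "dr": [0, 0, 0], "fingers": 0},
  ],
)

```text
time_s: 3.9
tool_pos: [0.4974, 0.1865, 0.0448]
tool_rot: [-180.0, 0.0, 74.4]
force: [0.2, 0.4, 0.7]
grip_width: 0.0872
grasp_force: 0.0
```

```bash
python3 - <<'E'
from h import *
o=env.get_obs();im=env.read_camera("wrist");cv2.imwrite("pics/w2.png",im[:,:,::-1])
print(o["time_s"],o["tool_pos"],o["tool_rot"],o["force"])
E
```

```text
3.9 [0.49735796 0.18647089 0.04476662] [-1.79953292e+02  4.67443522e-02  7.43692479e+01] [0.15547196 0.38874091 0.74105008]
```

View pics/w2.png

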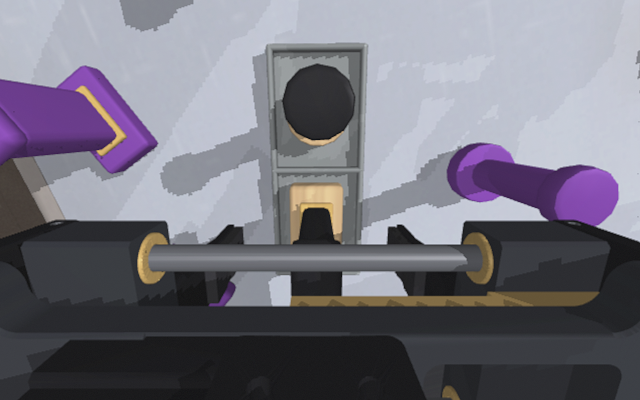

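The handle at x≈317 sits midway between the fingers (about 235 and 400), with nothing in the way, so I can grip.

step_arm(
  moves=[
    {"dp": [0, 0, 0], "dr": [0, 0, 0], "fingers": 0.5},
    {"dp": [0, 0, 0], "dr": [0, 0, 0], "fingers": 0.7},
    {"dp": [0, 0, 0], "dr": [0, 0, 0], "fingers": 1},
    {"dp": [0, 0, 0], "dr": [0, 0, 0], "fingers": 1},
    {"dp": [0, 0, 0], "dr": [0, 0, 0], "fingers": 1},
  ],
  squeeze=30,
)

```text
time_s: 4.58
tool_pos: [0.4977, 0.1866, 0.0451]
tool_rot: [180.0, -0.0, 74.4]
force: [0.3, 0.8, 0.8]
grip_width: 0.045
grasp_force: 0.0
```

step_arm(
  moves=[
    {"dp": [0, 0, 0], "dr": [0, 0, 0], "fingers": 1},
    {"dp": [0, 0, 0], "dr": [0, 0, 0], "fingers": 1},
    {"dp": [0, 0, 0], "dr": [0, 0, 0], "fingers": 1},
    {"dp": [0, 0, 0], "dr": [0, 0, 0], "fingers": 1},
    {"dp": [0, 0, 0], "dr": [0, 0, 0], "fingers": 1},
  ],
)

```text
time_s: 5.2
tool_pos: [0.4977, 0.1865, 0.0451]
tool_rot: [180.0, -0.0, 74.4]
force: [1.1, 0.1, -0.2]
grip_width: 0.0224
grasp_force: 30.0
```

step_arm(
  moves=[
    {"dp": [0, 0, 0], "dr": [0, 0, 0], "fingers": 1},
    {"dp": [0, 0, 0], "dr": [0, 0, 0], "fingers": 1},
    {"dp": [0, 0, 0], "dr": [0, 0, 0], "fingers": 1},
    {"dp": [0, 0, -2], "dr": [0, 0, 0], "fingers": 1},
    {"dp": [0, 0, -3], "dr": [0, 0, 0], "fingers": 1},
  ],
)

```text
time_s: 5.82
tool_pos: [0.4975, 0.1864, 0.05]
tool_rot: [-180.0, 0.0, 74.4]
force: [0.1, -0.0, -1.5]
grip_width: 0.0226
grasp_force: 30.0
```

```bash
python3 - <<'E'
from h import *
o=env.get_obs();im=env.read_camera("wrist");cv2.imwrite("pics/w3.png",im[:,:,::-1]);s=env.read_camera("side")[:,:,::-1]
ms=env.camera_model("side");print(proj(ms,[.4975,.187,.1]))
a=cv2.resize(im[150:330,200:440,::-1],None,fx=1.66,fy=1.66);b=cv2.resize(s[150:300,270:420],(300,300),interpolation=cv2.INTER_CUBIC)
b=cv2.resize(b,(a.shape[0],a.shape[0]));cv2.imwrite("pics/c3.png",np.hstack([a,b]))
print({k:o[k] for k in("time_s","tool_pos","tool_rot","force","grip_width","grasp_force")})
E
```

```text
[[326.81929856 221.67728619]]
{'time_s': 5.825, 'tool_pos': array([0.49748086, 0.18644863, 0.05002228]), 'tool_rot': array([-1.79976609e+02,  1.81929265e-02,  7.43625008e+01]), 'force': array([ 0.09113026, -0.00556453, -1.54425345]), 'grip_width': 0.02262198312249829, 'grasp_force': 30.000452399253845}
```

View pics/c3.png

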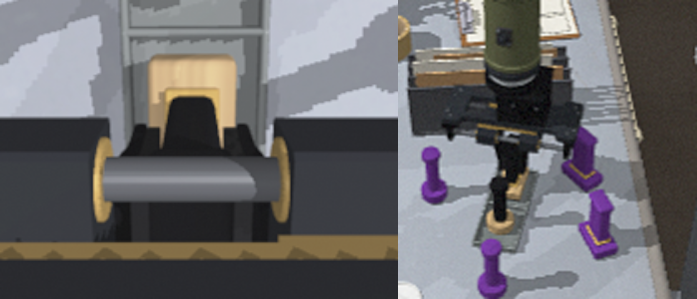

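The stamp is held (about 1.5 N of weight), but the 22.6 mm opening matches the cap, not the 18 mm handle. The pads probably reach up onto the cap, so I'll set it back down and grip lower.

step_arm(
  moves=[
    {"dp": [0, 0, 3], "dr": [0, 0, 0], "fingers": 1},
    {"dp": [0, 0, 2], "dr": [0, 0, 0], "fingers": 1},
    {"dp": [0, 0, 0], "dr": [0, 0, 0], "fingers": 1},
    {"dp": [0, 0, 0], "dr": [0, 0, 0], "fingers": 0.5},
    {"dp": [0, 0, 0], "dr": [0, 0, 0], "fingers": 0.5},
  ],
)

```text
time_s: 6.55
tool_pos: [0.4978, 0.1866, 0.0451]
tool_rot: [180.0, -0.0, 74.4]
force: [-0.3, 0.4, 0.6]
grip_width: 0.0351
grasp_force: 0.0
```

step_arm(
  moves=[
    {"dp": [0, 0, 0], "dr": [0, 0, 0], "fingers": 0.5},
    {"dp": [0, 0, 0], "dr": [0, 0, 0], "fingers": 0.5},
    {"dp": [0, 0, 4], "dr": [0, 0, 0], "fingers": 0.5},
    {"dp": [0, 0, 4], "dr": [0, 0, 0], "fingers": 0.5},
    {"dp": [0, 0, 4], "dr": [0, 0, 0], "fingers": 0.5},
  ],
)

```text
time_s: 7.18
tool_pos: [0.4976, 0.1865, 0.0326]
tool_rot: [-180.0, 0.0, 74.4]
force: [0.5, -0.9, 0.1]
grip_width: 0.0434
grasp_force: 0.0
```

step_arm(
  moves=[
    {"dp": [0, 0, 0], "dr": [0, 0, 0], "fingers": 0.5},
    {"dp": [0, 0, 0], "dr": [0, 0, 0], "fingers": 1},
    {"dp": [0, 0, 0], "dr": [0, 0, 0], "fingers": 1},
    {"dp": [0, 0, 0], "dr": [0, 0, 0], "fingers": 1},
    {"dp": [0, 0, 0], "dr": [0, 0, 0], "fingers": 1},
  ],
)

```text
time_s: 7.8
tool_pos: [0.4978, 0.1866, 0.0332]
tool_rot: [180.0, -0.0, 74.4]
force: [0.4, -0.7, 0.1]
grip_width: 0.0179
grasp_force: 30.0
```

step_arm(
  moves=[
    {"dp": [0, 0, 0], "dr": [0, 0, 0], "fingers": 1},
    {"dp": [0, 0, 0], "dr": [0, 0, 0], "fingers": 1},
    {"dp": [0, 0, 0], "dr": [0, 0, 0], "fingers": 1},
    {"dp": [0, 0, 0], "dr": [0, 0, 0], "fingers": 1},
    {"dp": [0, 0, 0], "dr": [0, 0, 0], "fingers": 1},
  ],
)

```text
time_s: 8.43
tool_pos: [0.4979, 0.1866, 0.0332]
tool_rot: [180.0, -0.0, 74.4]
force: [0.7, -1.1, 0.6]
grip_width: 0.0177
grasp_force: 30.0
```

The opening is now 18 mm, so the pads are on the straight part of the handle. Lifting.

step_arm(
  moves=[
    {"dp": [0, 0, -5], "dr": [0, 0, 0], "fingers": 1},
    {"dp": [0, 0, -10], "dr": [0, 0, 0], "fingers": 1},
    {"dp": [0, 0, -15], "dr": [0, 0, 0], "fingers": 1},
    {"dp": [0, 0, -20], "dr": [0, 0, 0], "fingers": 1},
    {"dp": [0, 0, -25], "dr": [0, 0, 0], "fingers": 1},
  ],
)

```text
time_s: 9.05
tool_pos: [0.4976, 0.1864, 0.1094]
tool_rot: [180.0, -0.0, 74.3]
force: [-0.0, -0.1, -1.5]
grip_width: 0.0177
grasp_force: 30.0
```

step_arm(
  moves=[
    {"dp": [0, 0, -25], "dr": [0, 0, 0], "fingers": 1},
    {"dp": [0, 0, -25], "dr": [0, 0, 0], "fingers": 1},
    {"dp": [0, 0, -25], "dr": [0, 0, 0], "fingers": 1},
    {"dp": [0, 0, -20], "dr": [0, 0, 0], "fingers": 1},
    {"dp": [0, 0, -10], "dr": [0, 0, 0], "fingers": 1},
  ],
)

```text
time_s: 9.68
tool_pos: [0.4983, 0.1866, 0.2152]
tool_rot: [179.9, -0.1, 74.3]
force: [-0.3, -0.2, -1.5]
grip_width: 0.0181
grasp_force: 30.0
```

```bash
python3 - <<'E'
from h import *
o=env.get_obs();print(o["grip_width"],o["force"],o["qpos"])
plan([.414,-.302,.213],95,15)
E
```

```text
0.018120176825812108 [-0.32374897 -0.15498953 -1.53719792] [-46.96412326   3.87271807  24.82249675 101.47082906  -1.71947924
  74.85782327 -37.40301301]
[-32.9, 3.4, 0.1] [0.0001, -0.0001, -0.024]
[-33.0, 2.6, 0.1] [0.0001, -0.0001, -0.024]
[-33.0, 1.8, 0.1] [0.0001, -0.0001, -0.024]
[-33.0, 1.0, 0.1] [0.0001, -0.0001, -0.024]
[-33.1, 0.2, 0.1] [0.0001, -0.0001, -0.024]
[-33.1, -0.6, 0.1] [0.0001, -0.0001, -0.024]
[-33.0, -1.4, 0.1] [0.0001, -0.0001, -0.024]
[-33.0, -2.2, 0.1] [0.0001, -0.0001, -0.024]
[-32.9, -3.0, 0.1] [0.0001, -0.0001, -0.024]
[-32.8, -3.8, 0.1] [0.0001, -0.0001, -0.024]
[-32.7, -4.5, 0.1] [0.0001, -0.0001, -0.024]
[-32.6, -5.3, 0.1] [0.0001, -0.0001, -0.024]
[-32.5, -6.1, 0.1] [0.0001, -0.0001, -0.024]
[-32.3, -6.9, 0.1] [0.0001, -0.0001, -0.024]
[-32.2, -7.7, 0.1] [0.0001, -0.0001, -0.024]
wrist [0.49832573 0.18663463 0.2152125 ] [ 1.79893612e+02 -1.26975366e-01  7.43439641e+01] 9.675
```

step_arm(
  moves=[
    {"dp": [-15, 1.5, 0], "dr": [0, 0, -0.011], "fingers": 1},
    {"dp": [-25, 2.5, 0], "dr": [0, 0, -0.018], "fingers": 1},
    {"dp": [-33, 2, 0], "dr": [0, 0, -0.024], "fingers": 1},
    {"dp": [-33, 1.5, 0], "dr": [0, 0, -0.024], "fingers": 1},
    {"dp": [-33, 0.5, 0], "dr": [0, 0, -0.024], "fingers": 1},
  ],
)

```text
time_s: 10.3
tool_pos: [0.4721, 0.047, 0.212]
tool_rot: [-179.9, 0.1, 80.2]
force: [0.0, 0.1, -1.0]
grip_width: 0.018
grasp_force: 30.0
```

step_arm(
  moves=[
    {"dp": [-33, 0, 0], "dr": [0, 0, -0.024], "fingers": 1},
    {"dp": [-33, -1, 0], "dr": [0, 0, -0.024], "fingers": 1},
    {"dp": [-33, -1.5, 0], "dr": [0, 0, -0.024], "fingers": 1},
    {"dp": [-33, -2, 0], "dr": [0, 0, -0.024], "fingers": 1},
    {"dp": [-33, -3, 0], "dr": [0, 0, -0.024], "fingers": 1},
  ],
)

```text
time_s: 10.92
tool_pos: [0.4438, -0.1154, 0.212]
tool_rot: [-179.9, -0.0, 87.0]
force: [0.9, 0.3, -0.9]
grip_width: 0.0179
grasp_force: 30.0
```

step_arm(
  moves=[
    {"dp": [-33, -4, 0], "dr": [0, 0, -0.024], "fingers": 1},
    {"dp": [-30, -4, 0], "dr": [0, 0, -0.024], "fingers": 1},
    {"dp": [-25, -4, 0], "dr": [0, 0, -0.02], "fingers": 1},
    {"dp": [-15, -3, 0], "dr": [0, 0, -0.01], "fingers": 1},
    {"dp": [0, 0, 0], "dr": [0, 0, 0], "fingers": 1},
  ],
)

```text
time_s: 11.55
tool_pos: [0.4264, -0.2177, 0.2122]
tool_rot: [-179.9, -0.0, 91.3]
force: [-0.3, 0.8, -1.0]
grip_width: 0.0178
grasp_force: 30.0
```

```bash
python3 - <<'E'
from h import *
o=env.get_obs();print(o["grip_width"],o["force"],o["qpos"])
m=env.camera_model("wrist");np.save("w4.npy",m,allow_pickle=True);im=env.read_camera("wrist");cv2.imwrite("pics/w4.png",im[:,:,::-1])
plan([.414,-.302,.213],95,5)
E
```

```text
0.017779426856250446 [-0.28038967  0.80143834 -0.97005276] [-28.8378252   -5.8277821   50.3995681  108.81020074   4.65471304
  75.05168     21.49110382]
[-17.0, -3.0, -0.2] [-0.0003, -0.0002, -0.0126]
[-17.0, -3.2, -0.2] [-0.0003, -0.0002, -0.0126]
[-17.0, -3.4, -0.2] [-0.0003, -0.0002, -0.0126]
[-16.9, -3.7, -0.2] [-0.0003, -0.0002, -0.0126]
[-16.9, -3.9, -0.1] [-0.0003, -0.0002, -0.0126]
wrist [ 0.42696965 -0.21642679  0.21227342] [-1.79924367e+02 -5.56773896e-02  9.13903039e+01] 11.6
```

View pics/w4.png

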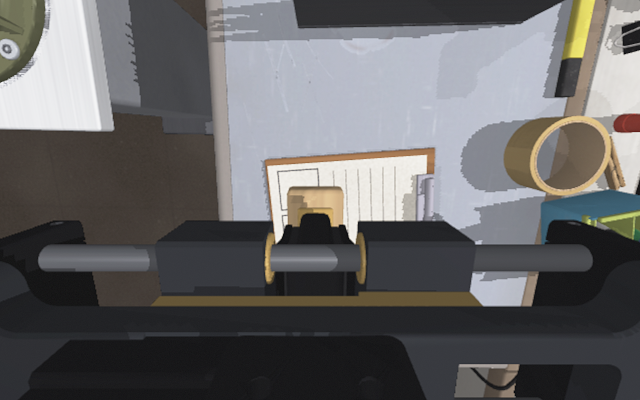

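The wrist view shows the clipboard with its +y edge at row ~155 and its clip at x≈420. The held stamp, its block at (315,205), hides the box. I'll overshoot towards -y to see the box unobstructed.

step_arm(
  moves=[
    {"dp": [-17, -3, 0], "dr": [0, 0, -0.0126], "fingers": 1},
    {"dp": [-25, -4, 0], "dr": [0, 0, -0.0126], "fingers": 1},
    {"dp": [-25, -3.5, 0], "dr": [0, 0, -0.0126], "fingers": 1},
    {"dp": [-17, -3.5, 0], "dr": [0, 0, -0.0126], "fingers": 1},
    {"dp": [0, 0, 0], "dr": [0, 0, -0.0126], "fingers": 1},
  ],
)

```text
time_s: 12.22
tool_pos: [0.4173, -0.3009, 0.2126]
tool_rot: [-179.9, -0.0, 95.0]
force: [1.2, 0.1, -1.5]
grip_width: 0.0179
grasp_force: 30.0
```

step_arm(
  moves=[
    {"dp": [-20, 0, 0], "dr": [0, 0, 0], "fingers": 1},
    {"dp": [-25, 0, 0], "dr": [0, 0, 0], "fingers": 1},
    {"dp": [-20, 0, 0], "dr": [0, 0, 0], "fingers": 1},
    {"dp": [-10, 0, 0], "dr": [0, 0, 0], "fingers": 1},
    {"dp": [0, 0, 0], "dr": [0, 0, 0], "fingers": 1},
  ],
)

```text
time_s: 12.85
tool_pos: [0.4246, -0.3748, 0.2126]
tool_rot: [-180.0, -0.1, 95.1]
force: [0.0, 0.1, -1.4]
grip_width: 0.0179
grasp_force: 30.0
```

step_arm(
  moves=[
    {"dp": [0, 0, 0], "dr": [0, 0, 0], "fingers": 1},
    {"dp": [0, 0, 0], "dr": [0, 0, 0], "fingers": 1},
    {"dp": [0, 0, 0], "dr": [0, 0, 0], "fingers": 1},
    {"dp": [0, 0, 0], "dr": [0, 0, 0], "fingers": 1},
    {"dp": [0, 0, 0], "dr": [0, 0, 0], "fingers": 1},
  ],
)

```text
time_s: 13.48
tool_pos: [0.4246, -0.3753, 0.2131]
tool_rot: [180.0, -0.0, 95.1]
force: [-0.6, 0.4, -0.9]
grip_width: 0.0179
grasp_force: 30.0
```

```bash
python3 - <<'E'
from h import *
o=env.get_obs();print(o["grip_width"],o["force"],o["qpos"],o["tool_pos"],o["tool_rot"])
m=env.camera_model("wrist");np.save("w5.npy",m,allow_pickle=True);im=env.read_camera("wrist");cv2.imwrite("pics/w5.png",im[:,:,::-1])
print(proj(m,[[.4365,-.2623,.006],[.444,-.3403,.006],[.3905,-.3415,.006],[.3853,-.2655,.006]]))
cv2.imwrite("pics/c5.png",cv2.resize(im[90:240,210:410,::-1],None,fx=4,fy=4,interpolation=cv2.INTER_CUBIC))
E
```

```text
0.01786810721752897 [-0.60548014  0.43591406 -0.9071934 ] [-14.04858901  13.58655792  61.40613941  97.7745743  -12.28857677
  75.94214009  54.80425242] [ 0.42459859 -0.37533246  0.21308194] [ 1.79989914e+02 -6.00371210e-03  9.51069005e+01]
[[333.42352974  90.57709175]
 [332.89985823 155.35707114]
 [291.36879965 152.57307787]
 [291.37107854  89.40950185]]
```

View pics/c5.png

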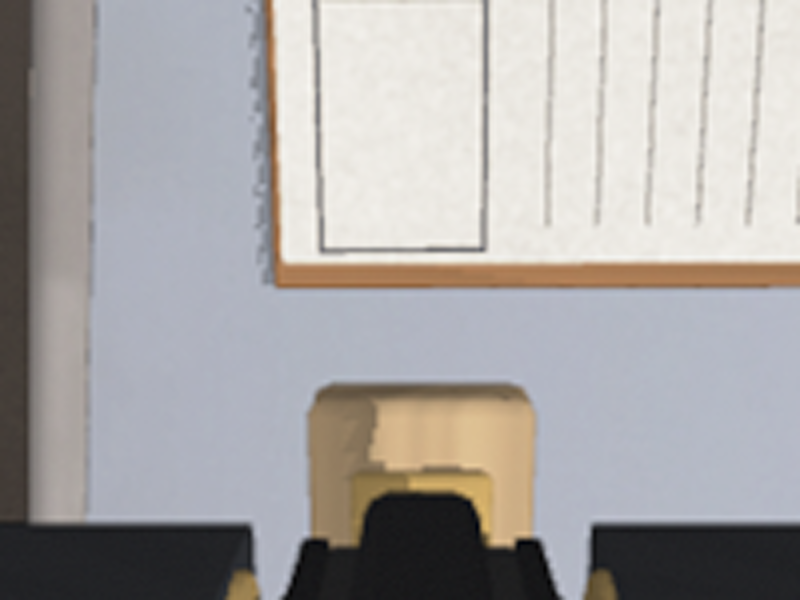

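The crop shows the rectangular box clearly, with its near edge at crop row ~249 and side lines at crop x≈316–322 and 484–487. The held block is visible at crop x≈309–536. Now I'll measure both with line fits.

```bash
python3 - <<'E'
from h import *
np.set_printoptions(precision=4,suppress=True)
m=np.load("w5.npy",allow_pickle=True).item();im=cv2.imread("pics/w5.png")
g=cv2.cvtColor(im,cv2.COLOR_BGR2GRAY).astype(float)
def dark(seg):
    w=np.clip(np.median(seg)-seg-25,0,None);return (w*np.arange(len(seg))).sum()/w.sum() if w.sum()>10 else np.nan
def ok(P):P=np.array(P);return P[~np.isnan(P).any(1)]
L=ok([(284+dark(g[y,284:296]),y) for y in range(95,150)])
R=ok([(326+dark(g[y,326:337]),y) for y in range(95,150)])
B=ok([(x,146+dark(g[146:156,x])) for x in range(295,328)])
T=ok([(x,82+dark(g[82:97,x])) for x in range(295,328)])
W={}
for n,E in zip("LRBT",(L,R,B,T)):
    P=ray(m,E,.006)[:,:2];vx,vy,x0,y0=cv2.fitLine(P.astype(np.float32),cv2.DIST_HUBER,0,1e-4,1e-4).ravel()
    W[n]=(np.array([x0,y0]),np.array([vx,vy]));print(n,len(E),E.mean(0),W[n],np.degrees(np.arctan2(vy,vx)))
def X(a,b):
    (p,u),(q,v)=W[a],W[b];s=np.linalg.solve(np.c_[u,-v],q-p);return p+u*s[0]
C=np.array([X(*k) for k in("LT","RT","RB","LB")]);print(C,C.mean(0),np.linalg.norm(np.diff(C,axis=0),axis=1))
d=(C[0]+C[1]-C[2]-C[3]);print("box yaw",np.degrees(np.arctan2(-d[0],d[1])))
# held block edges at block top z .203
o=env.get_obs();Rt=Ro.from_euler("xyz",o["tool_rot"],degrees=True);full=lambda c:np.array(c)/4-.375+[210,90]
for c in((309,420),(536,420),(309,500),(536,500),(422,402)):
    P=ray(m,[full(c)],.203)[0];print(c,"tool frame mm",Rt.inv().apply(P-o["tool_pos"])*1000)
E
```

```text
L 55 [289.1083 122.    ] (array([ 0.3851, -0.3042], dtype=float32), array([ 0.0912, -0.9958], dtype=float32)) -84.76554
R 55 [330.8097 122.    ] (array([ 0.4369, -0.2971], dtype=float32), array([ 0.0951, -0.9955], dtype=float32)) -84.540436
B 33 [311.     151.9972] (array([ 0.4157, -0.3385], dtype=float32), array([0.9959, 0.09  ], dtype=float32)) 5.162187
T 33 [311.      85.9348] (array([ 0.4116, -0.2592], dtype=float32), array([0.9946, 0.1034], dtype=float32)) 5.9373684
[[ 0.3813 -0.2623]
 [ 0.4331 -0.257 ]
 [ 0.4406 -0.3363]
 [ 0.3885 -0.341 ]] [ 0.4109 -0.2991] [0.0521 0.0797 0.0524]
box yaw 5.347502
(309, 420) tool frame mm [ 26.5751 -17.9056  10.0436]
(536, 420) tool frame mm [26.5692 17.4697 10.0475]
(309, 500) tool frame mm [ 13.5563 -18.2253  10.0429]
(536, 500) tool frame mm [13.5533 17.7843 10.0469]
(422, 402) tool frame mm [29.4381 -0.293  10.0457]
```

```bash
python3 -c "
from h import *
plan([.412,-.301,.213],95.3,5)"
```

```text
[15.0, -1.2, 0.0] [0.0, -0.0, -0.0007]
[15.0, -1.2, 0.0] [0.0, -0.0, -0.0007]
[15.0, -1.2, 0.0] [0.0, -0.0, -0.0007]
[15.0, -1.2, 0.0] [0.0, -0.0, -0.0007]
[15.0, -1.1, 0.0] [0.0, -0.0, -0.0007]
wrist [ 0.42457501 -0.37537952  0.21304424] [ 1.79993749e+02 -2.93093223e-03  9.51021723e+01] 13.525
```

step_arm(
  moves=[
    {"dp": [15, -1.2, 0], "dr": [0, 0, -0.0007], "fingers": 1},
    {"dp": [22, -1.7, 0], "dr": [0, 0, -0.0007], "fingers": 1},
    {"dp": [23, -1.8, 0], "dr": [0, 0, -0.0007], "fingers": 1},
    {"dp": [15, -1.2, 0], "dr": [0, 0, -0.0014], "fingers": 1},
    {"dp": [0, 0, 0], "dr": [0, 0, 0], "fingers": 1},
  ],
)

```text
time_s: 14.15
tool_pos: [0.4122, -0.3001, 0.2131]
tool_rot: [179.9, -0.1, 95.4]
force: [0.1, -1.0, -1.6]
grip_width: 0.0179
grasp_force: 30.0
```

step_arm(
  moves=[
    {"dp": [0, 0, 20], "dr": [0, 0, 0], "fingers": 1},
    {"dp": [0, 0, 35], "dr": [0, 0, 0], "fingers": 1},
    {"dp": [0, 0, 35], "dr": [0, 0, 0], "fingers": 1},
    {"dp": [0, 0, 30], "dr": [0, 0, 0], "fingers": 1},
    {"dp": [0, 0, 18], "dr": [0, 0, 0], "fingers": 1},
  ],
)

```text
time_s: 14.78
tool_pos: [0.4112, -0.302, 0.0736]
tool_rot: [-179.9, 0.0, 95.2]
force: [-0.1, -0.3, -2.5]
grip_width: 0.0181
grasp_force: 30.0
```

step_arm(
  moves=[
    {"dp": [0, 0, 0], "dr": [0, 0, 0], "fingers": 1},
    {"dp": [0, 0, 0], "dr": [0, 0, 0], "fingers": 1},
    {"dp": [0, 0, 0], "dr": [0, 0, 0], "fingers": 1},
    {"dp": [0, 0, 0], "dr": [0, 0, 0], "fingers": 1},
    {"dp": [0, 0, 0], "dr": [0, 0, 0], "fingers": 1},
  ],
)

```text
time_s: 15.4
tool_pos: [0.4123, -0.3012, 0.0754]
tool_rot: [179.9, -0.0, 95.3]
force: [-0.3, 0.1, -0.4]
grip_width: 0.0179
grasp_force: 30.0
```

```bash
python3 - <<'E'
from h import *
m=env.camera_model("wrist");np.save("w6.npy",m,allow_pickle=True);im=env.read_camera("wrist");cv2.imwrite("pics/w6.png",im[:,:,::-1])
t=env.read_camera("top");cv2.imwrite("pics/top6.png",t[:,:,::-1])
cv2.imwrite("pics/c6.png",np.vstack([cv2.resize(im[130:230,240:400,::-1],None,fx=4,fy=4,interpolation=cv2.INTER_CUBIC)]))
plan([.412,-.301,.045],95.3,1)
E
```

```text
[0.2, -0.1, 30.2] [0.0005, -0.0001, 0.0002]
wrist [ 0.41209673 -0.30115954  0.07521662] [ 1.79971856e+02 -7.62046082e-03  9.53119050e+01] 15.5
```

View pics/c6.png

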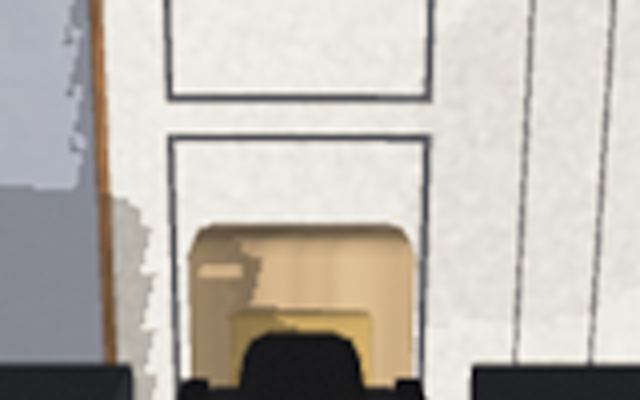

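The crop shows the box around the held block: far edge at crop row 136, side lines at x≈172 and 427, block at x≈190–413. I'll measure the residual offset from the same image.

```bash
python3 - <<'E'
from h import *
np.set_printoptions(precision=4,suppress=True)
m=np.load("w6.npy",allow_pickle=True).item();im=cv2.imread("pics/w6.png")
g=cv2.cvtColor(im,cv2.COLOR_BGR2GRAY).astype(float)
o=env.get_obs();Rt=Ro.from_euler("xyz",o["tool_rot"],degrees=True)
tf=lambda E,z:Rt.inv().apply(ray(m,E,z)-o["tool_pos"])[:,:2]*1000
full=lambda c:np.array(c)/4-.375+[240,130]
def dark(s):w=np.clip(np.median(s)-s-25,0,None);return (w*np.arange(len(s))).sum()/w.sum()
L=tf([(278+dark(g[y,278:287]),y) for y in range(170,184)],.006)
R=tf([(341+dark(g[y,341:352]),y) for y in range(170,184)],.006)
T=tf([(x,160+dark(g[160:168,x])) for x in range(288,340)],.006)
for n,P,(a,b) in(("L",L,(0,1)),("R",R,(0,1)),("T",T,(1,0))):
    k=np.polyfit(P[:,a],P[:,b],1);print(n,P.mean(0),"slope deg",np.degrees(np.arctan(k[0])),"at0",k[1])
z=o["tool_pos"][2]-.010
print("block",tf([full((190,300)),full((413,300)),full((192,370)),full((410,370)),full((300,238))],z))
mt=env.camera_model("top");print(proj(mt,[[.411,-.301,.006]]))
E
```

```text
L [ 28.1543 -27.0564] slope deg 0.45806296111556716 at0 -27.28145083380302
R [28.1363 25.2073] slope deg 0.7369136462279733 at0 24.845424368486395
T [38.5007 -1.4925] slope deg -0.0652431191531715 at0 38.49895888351567
block [[ 19.9933 -17.775 ]
 [ 19.9824  17.3112]
 [  8.415  -17.737 ]
 [  8.4051  17.1045]
 [ 29.9459  -0.4603]]
[[417.8551 235.4115]]
```

step_arm(
  moves=[
    {"dp": [0.5, -0.9, 5], "dr": [0, 0, 0], "fingers": 1},
    {"dp": [0, 0, 8], "dr": [0, 0, 0], "fingers": 1},
    {"dp": [0, 0, 8], "dr": [0, 0, 0], "fingers": 1},
    {"dp": [0, 0, 6], "dr": [0, 0, 0], "fingers": 1},
    {"dp": [0, 0, 3], "dr": [0, 0, 0], "fingers": 1},
  ],
)

```text
time_s: 16.12
tool_pos: [0.4107, -0.3008, 0.0444]
tool_rot: [-179.9, -0.0, 95.3]
force: [0.8, 0.1, -1.7]
grip_width: 0.0175
grasp_force: 30.0
```

step_arm(
  moves=[
    {"dp": [0, 0, 0], "dr": [0, 0, 0], "fingers": 1},
    {"dp": [0, 0, 0], "dr": [0, 0, 0], "fingers": 1},
    {"dp": [0, 0, 0], "dr": [0, 0, 0], "fingers": 1},
    {"dp": [0, 0, 0], "dr": [0, 0, 0], "fingers": 1},
    {"dp": [0, 0, 0], "dr": [0, 0, 0], "fingers": 1},
  ],
)

```text
time_s: 16.75
tool_pos: [0.411, -0.3008, 0.0451]
tool_rot: [180.0, -0.0, 95.3]
force: [0.9, -0.1, -1.4]
grip_width: 0.018
grasp_force: 30.0
```

```bash
python3 - <<'E'
from h import *
m=env.camera_model("wrist");np.save("w7.npy",m,allow_pickle=True);im=env.read_camera("wrist");cv2.imwrite("pics/w7.png",im[:,:,::-1])
s=env.read_camera("side")[:,:,::-1]
a=cv2.resize(im[130:230,240:400,::-1],(640,400),interpolation=cv2.INTER_CUBIC)
cv2.imwrite("pics/c7.png",a)
o=env.get_obs();print(o["tool_pos"],o["tool_rot"],o["joint_velocities"],o["qpos"],o["force"])
E
```

```text
[ 0.41103572 -0.30078733  0.04507835] [ 1.79990497e+02 -5.99937203e-03  9.53021194e+01] [ 0.08331936  0.11844932 -0.08681364  0.05239322  0.06609071  0.05059366
  0.05440057] [-17.83790814  17.112992    57.73371802 115.72423037 -17.43723017
  56.19581914  53.92714323] [-0.28971212 -0.15349496 -2.28605983]
```

View pics/c7.png

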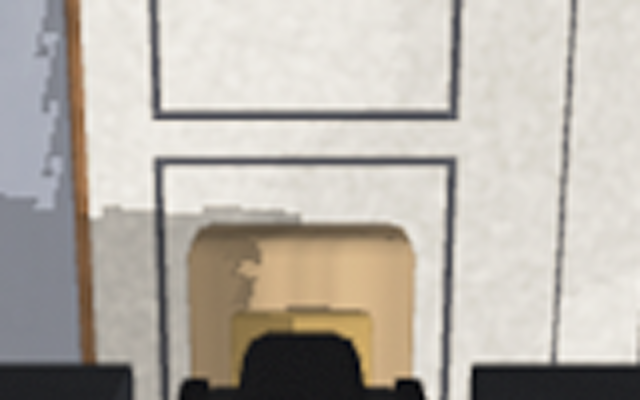

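The block sits inside the box with its sides parallel to the lines (x≈163 and 450 against the block's 189–413). One last numeric check.

```bash
python3 - <<'E'
from h import *
np.set_printoptions(precision=2,suppress=True)
m=np.load("w7.npy",allow_pickle=True).item();g=cv2.cvtColor(cv2.imread("pics/w7.png"),cv2.COLOR_BGR2GRAY).astype(float)
o=env.get_obs();Rt=Ro.from_euler("xyz",o["tool_rot"],degrees=True)
tf=lambda E,z:Rt.inv().apply(ray(m,E,z)-o["tool_pos"])[:,:2]*1000
full=lambda c:np.array(c)/4-.375+[240,130]
def dark(s):w=np.clip(np.median(s)-s-40,0,None);return (w*np.arange(len(s))).sum()/w.sum()
L=tf([(276+dark(g[y,276:286]),y) for y in range(174,215)],.006)
R=tf([(346+dark(g[y,346:358]),y) for y in range(174,215)],.006)
T=tf([(x,166+dark(g[166:174,x])) for x in range(284,350)],.006)
for n,P,(a,b) in(("L",L,(0,1)),("R",R,(0,1)),("T",T,(1,0))):
    k=np.polyfit(P[:,a],P[:,b],1);print(n,P.mean(0),"deg",np.degrees(np.arctan(k[0])),"at0",k[1])
print("block",tf([full((189,300)),full((413,300)),full((300,238))],o["tool_pos"][2]-.010))
E
```

```text
L [ 20.21 -25.98] deg 0.004545996736478443 at0 -25.97695887542968
R [20.2  26.34] deg 0.03853375652672214 at0 26.32989251412015
T [38.    0.69] deg -0.02089752210603956 at0 37.99694716263301
block [[ 20.06 -18.04]
 [ 20.06  17.18]
 [ 30.01  -0.58]]
```

The stamp is within about 0.6 mm and 0.1° of the box, 10 mm above the form, so I'm handing it in.

```bash
python3 -c "
from cell import env
print(env.sign_off())"
```

```text
the job is handed in; nothing more can be done
None
```

The job is handed in with the rectangular stamp held steady and upright about 10 mm above the form, centred over the rectangular box to within about 0.6 mm and parallel to its long sides; I lifted it 5 mm and set it back in its bay once, to regrip lower on the handle.

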